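Slide the marked-out plate off the stack into the drilling jig

TASK

Slide the blue top plate sideways off the stack onto the jig's bed without lifting it and without shifting the bare plates below it. Press it home against the red end stop first, then sideways against the yellow fence, each time with a steady push of about 12 N held for half a second and never more than 20 N, so that it lies flat and flush in the corner touching both. Leave everything else where it is.

Things in the scene. Friction and masses are not known exactly. Their poses are not given: they have to be found in the camera images.
- jig: Grey drilling jig, fixed, new place and yaw each time; origin on the table (z = 0), x and y along its sides. Base 10 mm thick, x -100 to 140, y -170 to 170 mm. The stack stands on the base around (-17, 95). The light grey raised bed (top 32.5 mm above the table) spans x -80 to 70, y -130 to 35, about 10 mm from the stack, 1.5 mm lower than the blue plate's underside on the stack.
- seat (a point): Point on the bed's top face where the centre of the blue plate's underside lies when seated in the corner: jig (5, -65) mm. The plate gets there by a slide along jig -y (red stop), then a push along jig +x (yellow fence).
- end_stop: Red bar at the jig's -y end, rigid; this pose is that of the jig's origin and axes. Its stop face is the plane y = -115 mm, facing +y, from x -45 to +70 mm; its top is 44 mm above the table, 11.5 mm above the bed.
- side_fence: Yellow bar along the bed's +x side, rigid; this pose is that of the jig's origin and axes. Its face is the plane x = +55 mm, facing -x, from y -113 to -3 mm; its top is 44 mm above the table.
- plate_top: Blue marked-out aluminium plate, 100 x 100 x 8 mm, about 0.22 kg, loose, too wide to grip, top of a stack of four, upper face 42 mm above the table (40.5 mm on the bed). Origin at the centre of its underside, axes along its sides, nearly along the jig's. It is a few mm and degrees off the plates below and its +x edge lies 10 to 35 mm short of the fence's plane.
- plate_2: Bare aluminium plate 100 x 100 x 8 mm just under the blue one, loose; origin at the centre of its underside (upper face 34 mm above the table). Must stay put.
- plate_3: Third bare aluminium plate, same size, loose; origin at the centre of its underside. Must stay put.
- plate_4: Lowest bare aluminium plate, same size, loose, on the jig's base; origin at the centre of its underside. Must stay put.
- square: Small brass and steel set square, 40 x 75 x 17 mm, lying loose on the jig's base behind the yellow fence. Bystander.
- hammer: Hammer lying on the table. Bystander.
- wrench: Wrench lying on the table. Bystander.
- disc: Grinding disc, 125 mm across, 7 mm thick, lying on the table. Bystander.
- spray: Green spray can, 60 mm across, 150 mm tall, standing at the far edge of the table. Bystander.
- bin_red: Red open bin 100 x 130 x 60 mm at the far edge of the table. Bystander.
- battery: Black tool battery 115 x 75 x 59 mm on the table. Bystander.
Mind the look-alikes: they are no part of the job. Of the things like the plate_top, leave any that is orange; of the rest the larger one is meant.

How it is judged:
By the outcome, as a careful person would: the job done as asked, in the order asked, and still so for the second after the job is handed in, with the robot touching nothing.
It also fails if it takes over 72 s, if anything falls off the work surface, if the arm or the gripper's body presses on something with over 40 N, if the wrist force passes 120 N, or if a joint passes its speed limit or range.

ROBOT

A 6-joint arm with a two-finger parallel gripper is mounted at the origin on the work surface. World frame = base frame: x ahead of the robot, y to its left, z up, the work surface at z = 0. Lengths are in mm, angles in rad, forces in N, time in s.
With the tool pointing down it reaches from about 350 to 875 mm from the base axis. Payload 4.2 kg.
Tool frame: the origin (TCP) lies midway between the tips of the shut fingers; the grasp point (between the pads) lies 19 mm behind it; y points along the fingers, x is the direction in which the jaws open and shut, and the axes are right-handed (so a half turn about y gives the same grasp; the last joint's range is limited). The gripper opens to 85 mm and grips with 20 to 120 N. Pads are 22 mm wide; open, the fingers measure 114 mm over their backs; the gripper's body (76 mm by 85 mm) begins 54 mm behind the grasp point. The pads swing forward as they close: fully open they stand 13 mm farther back than shut.
Start: joints at [-0.936, 0.385, 0.008, 0, -1.194, -0.259], TCP at [229.399, -581.356, 231.312] pointing down, gripper open.
Joint ranges: [-3.14, 3.14], [-1.21, 2.06], [-1.07, 1.41], [-3.16, 2.05], [-2.99, -0.16], [-3.1, 3.1]. Speed limits (rad/s): [2.79, 2.79, 3.14, 3.14, 3.14, 3.14].

INTERFACE

Orientations are given as a unit quaternion [x, y, z, w].
In Python, from bench import read_state, get_image, job_done gives the robot as it stands.
- The arm moves only by the tool play_rows, never from a script. Its argument "series" is a list of rows, each a list of 7 numbers: the shift along the tool's x, y, z in m, then the turn, a rotation vector about the tool's x, y, z in rad, then the finger opening in m, from 0 to 0.0854. In form: [[x, y, z, wx, wy, wz, claw], ...]. A call has 1 to 10 rows; each row shifts and turns the pose as measured when the row begins, along the tool's axes as they then stand; what a row does not reach is not made up. A row lasts 1/10 s, in which the tool goes at most 50 mm and 8.59 degrees, less where a joint would pass 70% of its speed; a pose out of reach is approached as far as the arm can. A call with a gripper value outside its range is refused whole. The fingers move at their own pace and stop on an object; the grip force is fixed at half the most. Time passes only in rows, so rows that do not move let the fingers close. It gives the time, the measured TCP pose, the force and the opening at its end, in the units of the state.
- read_state(): the state, without advancing time (a new reading comes with each control period).
- get_image(name): name is "scene" or "top" or "wrist"; returns a dict with "color" (384x512x3 uint8, red, green, blue), "intrinsics" (3x3 intrinsics, pixels), "D" ([k1, k2, p1, p2, k3] as OpenCV has them; the pictures are not rectified), "origin" and "orientation" of the camera in the world. Camera axes: x right, y down, z forward; pixel columns grow to the right and rows downward; lengths in mm; the calibration is good to about 2 mm. A picture is of the moment at which its call begins. There is no depth.
- job_done(): hands the job in, once; it reports no verdict.
The state is a dict: "clock": time; "joints": joint angles; "joint_vel": joint speeds; "joint_efforts": joint torques, N m; "position": TCP position; "ee_rot": TCP orientation; "contact_force": force on the tool from outside, world axes, zero at the start; "wrist_torque": the same for the moment, N m; "gripper_width": finger opening in mm.
Only numpy, scipy, OpenCV 4.12 (cv2) and the standard library are available. Lean on these libraries where they do the work, as an engineer would, in place of code of your own. Each camera call takes 0.05 s, during which the arm holds its last target. There are 200 camera calls.

## Working session

There is one attempt and no reset: what is moved stays moved. The work goes in short steps, Python scripts to look and compute and a tool call to move; the robot and the scene stay as the last step left them, time stands still between calls to the robot, and variables do not carry over. Pictures are saved under pics/ and viewed, about 8 in all and at most 12, crops included, and the job is handed in when it is done.

Besides the shell and the picture viewer there is one more tool, called after ">>>" by a JSON object that holds its "api" and its "payload", one argument or row to a line. play_rows: Moves the arm, as the interface text tells. Its arguments: {"type":"object","properties":{"series":{"type":"array","items":{"type":"array","items":{"type":"number"}}}},"required":["series"]}

```bash
mkdir -p pics; ls; python3 - <<'E'
from bench import *
import cv2,numpy as np
print(read_state())
ims=[]
for n in ("scene","top"):
    d=get_image(n); print(n,d["intrinsics"],d["D"],d["origin"],d["orientation"])
    cv2.imwrite(f"pics/{n}0.png",cv2.cvtColor(d["color"],cv2.COLOR_RGB2BGR))
    np.save(f"pics/{n}0.npy",d,allow_pickle=True)
t=cv2.imread("pics/top0.png"); cv2.imwrite("pics/top0b.png",cv2.resize(t,(800,600),interpolation=cv2.INTER_CUBIC))
E
```

```text
pics
{'clock': 0.0, 'joints': array([-9.36386974e-01,  3.85551289e-01,  6.64711824e-03, -4.91671737e-04,
       -1.19396993e+00, -2.58611364e-01]), 'joint_vel': array([ 0.00144615,  0.00063853, -0.00097893, -0.00084855, -0.00100505,
        0.00130985]), 'joint_efforts': array([ 6.40373855e-04, -3.92287588e+01,  1.88405997e+01,  4.18629169e+00,
       -4.65817851e-03,  1.05122029e-05]), 'position': array([ 229.20330212, -580.84720736,  230.23416236]), 'ee_rot': array([ 0.39721547,  0.58495725, -0.58416407, -0.3984937 ]), 'contact_force': array([-0.82097958, -0.27131821, -0.12846839]), 'wrist_torque': array([0.00907366, 0.00609796, 0.00748292]), 'gripper_width': 85.47391648682556}
scene [[498.78020676   0.         256.44146084]
 [  0.         498.78020676 190.50365256]
 [  0.           0.           1.        ]] [-0.01627492  0.          0.          0.          0.        ] [1540.39148672  773.84906933 1133.41723185] [ 0.37745366  0.82856463 -0.37180614 -0.18102373]
top [[471.26360405   0.         252.79921891]
 [  0.         471.26360405 194.84535244]
 [  0.           0.           1.        ]] [-0.02513514  0.          0.          0.          0.        ] [3.91590868e+02 3.43722895e-01 1.27488259e+03] [-0.70414471  0.70473532 -0.05945057  0.063198  ]
```

View pics/top0b.png

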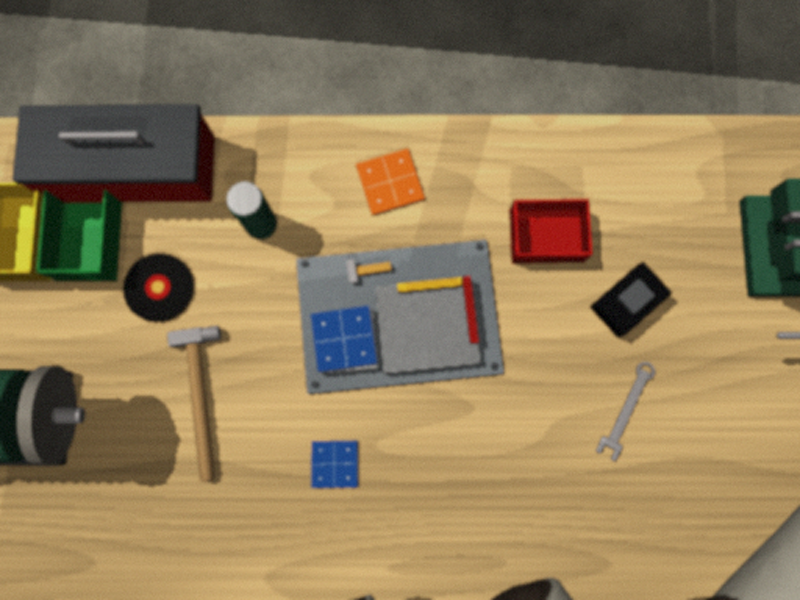

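View pics/scene0.png

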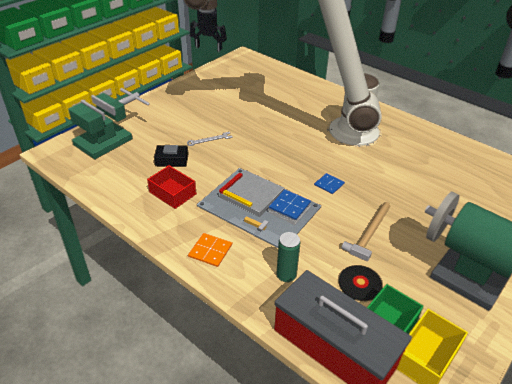

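The top picture shows three similar plates, in scaled pixels:
- Orange plate at (390,181): excluded by its colour.
- Small blue plate at (335,464).
- Larger blue plate on the jig's stack at (344,339): this is the one meant.

The red stop is at (471,310) and the yellow fence at (430,285). Next I'll check an enlarged crop and take a coarse fit.

```bash
cat > h.py <<'E'
import numpy as np,cv2
from scipy.spatial.transform import Rotation as R
def pix2w(d,uv,z):
    uv=np.asarray(uv,float).reshape(-1,1,2)
    n=cv2.undistortPoints(uv,d["intrinsics"],d["D"]).reshape(-1,2)
    r=R.from_quat(d["orientation"]).apply(np.c_[n,np.ones(len(n))]); o=d["origin"]
    return o+r*((z-o[2])/r[:,2])[:,None]
def w2pix(d,P):
    q=R.from_quat(d["orientation"]).inv(); P=np.asarray(P,float)
    rv=q.as_rotvec(); t=q.apply(-np.asarray(d["origin"]))
    return cv2.projectPoints(P.reshape(-1,1,3),rv,t,d["intrinsics"],d["D"])[0].reshape(-1,2)
def mask(d,c):
    h=cv2.cvtColor(d["color"],cv2.COLOR_RGB2HSV); 
    lo,hi={"blue":((100,120,40),(130,255,255)),"yellow":((20,140,120),(32,255,255)),"red":((170,150,60),(180,255,255))}[c]
    m=cv2.inRange(h,lo,hi)
    if c=="red": m|=cv2.inRange(h,(0,170,60),(6,255,255))
    return m
def jig2w(p,P): # p=(x,y,yaw)
    c,s=np.cos(p[2]),np.sin(p[2]); P=np.atleast_2d(P).astype(float)
    return np.c_[p[0]+c*P[:,0]-s*P[:,1],p[1]+s*P[:,0]+c*P[:,1],P[:,2]]
E
python3 - <<'E'
from h import *
from scipy.optimize import least_squares
from bench import *
d=np.load("pics/top0.npy",allow_pickle=True).item()
# base corners picked in 800x600 view: (+x,+y),(+x,-y),(-x,-y),(-x,+y)
uv=np.array([[299,257],[487,241],[503,373],[309,392]])/1.5625
J=np.array([[140,170,10],[140,-170,10],[-100,-170,10],[-100,170,10]])
s=least_squares(lambda p:(w2pix(d,jig2w(p,J))-uv).ravel(),[500,0,0])
print("jig",s.x,np.degrees(s.x[2]),s.fun.round(1))
m=mask(d,"blue"); n,l,st,c=cv2.connectedComponentsWithStats(m)
for i in range(1,n):
    if st[i,4]>200:
        p=np.argwhere(l==i)[:,::-1].astype(np.float32); w=pix2w(d,p,42)[:,:2].astype(np.float32)
        print(st[i],cv2.minAreaRect(w))
P=np.array([[-45,-115,44],[70,-115,44],[55,-113,44],[55,-3,44],[-80,35,32.5],[-80,-130,32.5],[70,35,32.5],[5,-65,32.5],[-17,95,34]])
im=cv2.cvtColor(d["color"],cv2.COLOR_RGB2BGR)[145:260,180:330]
im=cv2.resize(im,None,fx=5.2,fy=5.2,interpolation=cv2.INTER_CUBIC)
for q in np.r_[w2pix(d,jig2w(s.x,P)),w2pix(d,jig2w(s.x,J))]:
    cv2.circle(im,tuple(int(a) for a in ((q+.5-[180,145])*5.2)),3,(255,0,255),1)
cv2.imwrite("pics/crop1.png",im)
ps=np.array([read_state()["position"] for _ in range(3)]);print(ps)
print(R.from_quat(read_state()["ee_rot"]).as_matrix().round(3))
d=get_image("wrist");print(d["origin"],R.from_quat(d["orientation"]).as_matrix().round(3),d["intrinsics"][0])
E
```

```text
jig [ 5.75677233e+02 -2.71552219e+00  9.24850326e-02] 5.2990020347161915 [-1.1 -0.2  1.1 -1.2  1.1  0.8 -1.2  0.5]
[ 199  196   42   42 1365] ((550.632568359375, 94.64115905761719), (99.12519073486328, 99.29751586914062), 8.635797500610352)
[200 283  29  29 783] ((342.51007080078125, 106.55467224121094), (71.16027069091797, 71.57888793945312), 1.0178461074829102)
[[ 229.20360003 -580.89018285  230.32743385]
 [ 229.20360003 -580.89018285  230.32743385]
 [ 229.20360003 -580.89018285  230.32743385]]
[[-0.367 -0.001 -0.93 ]
 [ 0.93   0.002 -0.367]
 [ 0.002 -1.     0.   ]]
[ 160.16062053 -607.66414359  372.7769391 ] [[-0.368  0.891  0.266]
 [ 0.93   0.352  0.107]
 [ 0.002  0.287 -0.958]] [340.44038577   0.         250.83155808]
```

View pics/crop1.png

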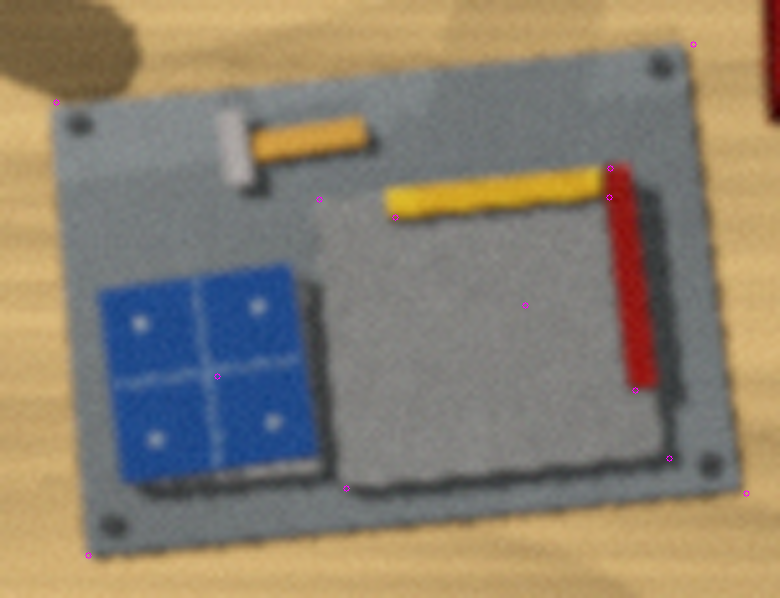

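The crop confirms the target: the large blue plate on the stack, about 99 mm wide, centred at crop (210,375). The jig fit lines up with the bed, stop and fence. The jig is at about (576,-3) with a yaw of 5.3°. The plate is at about (551,95) with a yaw of 8.6°. I'm moving above the jig for a closer wrist view.

>>> {"api": "play_rows", "payload": {
  "series": [
    [0.0295,0.0007,-0.0375,0,0,0,0.05],
    [0.0295,0.0007,-0.0375,0,0,0,0.05],
    [0.0295,0.0007,-0.0375,0,0,0,0.05],
    [0.0295,0.0007,-0.0375,0,0,0,0.05],
    [0.0295,0.0007,-0.0375,0,0,0,0.05],
    [0.0295,0.0007,-0.0375,0,0,0,0.05],
    [0.0295,0.0007,-0.0375,0,0,0,0.05],
    [0.0295,0.0007,-0.0375,0,0,0,0.05],
    [0.0295,0.0007,-0.0375,0,0,0,0.05],
    [0.0295,0.0007,-0.0375,0,0,0,0.05]
  ]
}}

```text
clock: 1.15
position: [475.4, -158.7, 220.1]
ee_rot: [0.399, 0.583, -0.582, -0.403]
contact_force: [0.5, -1.3, 0.4]
gripper_width: 49.7
```

>>> {"api": "play_rows", "payload": {
  "series": [
    [0.0295,0.0007,-0.0375,0,0,0,0.05],
    [0.0295,0.0007,-0.0375,0,0,0,0.05],
    [0.0295,0.0007,-0.0375,0,0,0,0.05],
    [0.0295,0.0007,-0.0375,0,0,0,0.05]
  ]
}}

```text
clock: 1.55
position: [575.4, 13.1, 217.4]
ee_rot: [0.399, 0.583, -0.582, -0.403]
contact_force: [1.0, 0.1, 0.0]
gripper_width: 50.0
```

>>> {"api": "play_rows", "payload": {
  "series": [
    [0,0,0,0,-0.143,0,0.05],
    [0,0,0,0,-0.143,0,0.05],
    [0,0,0,0,-0.143,0,0.05],
    [0,0,0,0,-0.143,0,0.05],
    [0,0,0,0,-0.143,0,0.05],
    [0,0,0,0,-0.143,0,0.05],
    [0,0,0,0,-0.143,0,0.05],
    [0,0,0,0,-0.143,0,0.05],
    [0,0,0,0,-0.143,0,0.05]
  ]
}}

```text
clock: 2.45
position: [576.5, 20.9, 212.0]
ee_rot: [-0.054, 0.707, -0.704, 0.045]
contact_force: [1.1, -0.1, -0.2]
gripper_width: 50.1
```

```bash
python3 - <<'E'
from h import *
from bench import *
d=get_image("wrist");np.save("pics/w1.npy",d,allow_pickle=True)
p=[575.7,-2.7,.0925]
im=cv2.cvtColor(d["color"],cv2.COLOR_RGB2BGR)
im=cv2.resize(im,(768,576),interpolation=cv2.INTER_CUBIC)
P=np.array([[-45,-115,44],[70,-115,44],[55,-113,44],[55,-3,44],[-80,35,32.5],[-80,-130,32.5],[70,35,32.5],[5,-65,32.5]])
for q in w2pix(d,jig2w(p,P)):
    cv2.circle(im,tuple(int(a) for a in (q+.5)*1.5),3,(255,0,255),1)
cv2.imwrite("pics/w1.png",im)
s=read_state();print(s["position"],R.from_quat(s["ee_rot"]).as_matrix().round(4),d["origin"])
m=mask(d,"blue"); n,l,st,c=cv2.connectedComponentsWithStats(m)
for i in range(1,n):
    if st[i,4]>200: 
        w=pix2w(d,np.argwhere(l==i)[:,::-1].astype(float),42)[:,:2].astype(np.float32); print(st[i],cv2.minAreaRect(w))
E
```

```text
[576.47525221  20.8183772  211.86442991] [[-0.9896 -0.0127  0.1432]
 [-0.1433  0.0036 -0.9897]
 [ 0.0121 -0.9999 -0.0054]] [587.57401786 -51.88558863 353.9752832 ]
[ 211  199  103   93 8632] ((551.6083984375, 96.3134765625), (99.94052124023438, 101.8902359008789), 7.825666427612305)
[ 395  233   84   67 3926] ((368.7222595214844, 95.09120178222656), (72.30130767822266, 71.75035095214844), 0.8769496083259583)
```

View pics/w1.png

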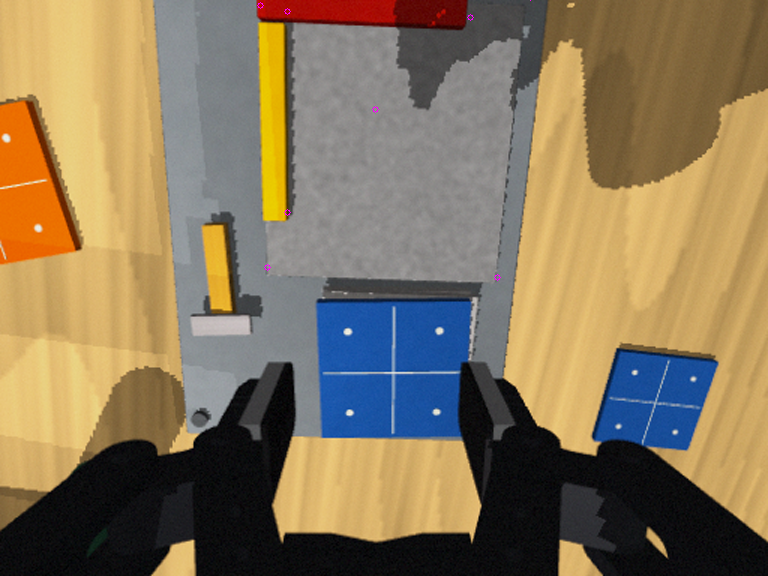

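```bash
python3 - <<'E'
from h import *
d=np.load("pics/w1.npy",allow_pickle=True).item()
im=cv2.cvtColor(d["color"],cv2.COLOR_RGB2BGR)
a=cv2.resize(im[0:20,165:325],None,fx=5,fy=5,interpolation=cv2.INTER_NEAREST)
b=cv2.resize(im[135:215,165:325],None,fx=5,fy=5,interpolation=cv2.INTER_NEAREST)
cv2.imwrite("pics/w1c.png",np.vstack([a,b]))
E
```

```text
(no output)
```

View pics/w1c.png

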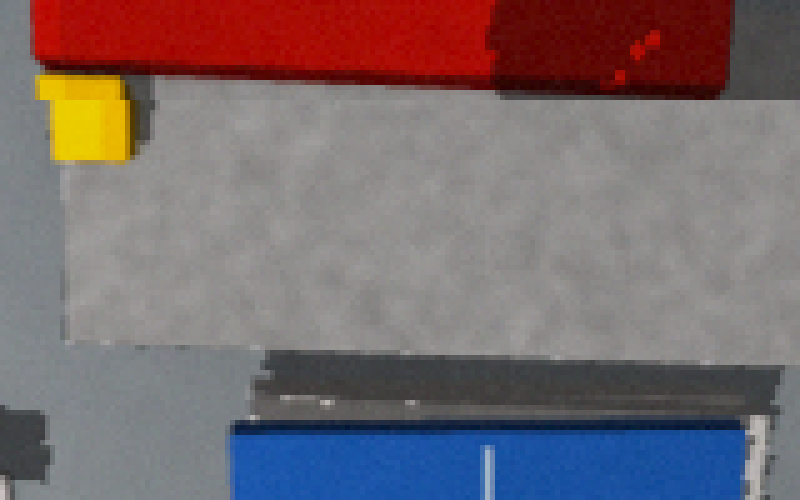

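```bash
python3 - <<'E'
from h import *
from scipy.optimize import least_squares
d=np.load("pics/w1.npy",allow_pickle=True).item()
uv=np.array([[172.4,12.4],[310.2,17.4],[190.6,146.8],[178,183.4],[330,188.7]])-.5
J=np.array([[70,-115,44],[-45,-115,44],[55,-3,44],[70,35,32.5],[-80,35,32.5]])
s=least_squares(lambda p:(w2pix(d,jig2w(p,J))-uv).ravel(),[575,0,.09]); p=s.x
print(p,np.degrees(p[2]),s.fun.round(1))
# blue
l=mask(d,"blue"); n,l,st,c=cv2.connectedComponentsWithStats(l); 
i=[i for i in range(1,n) if st[i,4]>6000][0]
w=pix2w(d,np.argwhere(l==i)[:,::-1].astype(float),42)[:,:2].astype(np.float32)
print(cv2.boxPoints(cv2.minAreaRect(w)))
e=pix2w(d,np.array([[211.2,201.4],[313.8,201.0]])-.5,42);print("front",e)
v=e[0]-e[1];print(np.linalg.norm(v),"yaw",np.degrees(np.arctan2(v[1],v[0])))
def w2j(P): 
    c,q=np.cos(p[2]),np.sin(p[2]);P=np.atleast_2d(P)[:,:2]-p[:2];return np.c_[P[:,0]*c+P[:,1]*q,-P[:,0]*q+P[:,1]*c]
# all four edges: line fits from mask contour in jig frame
cn=cv2.findContours((l==i).astype(np.uint8),0,cv2.CHAIN_APPROX_NONE)[0][0].reshape(-1,2).astype(float)
q=w2j(pix2w(d,cn,42)); print("jig extents",q.min(0),q.max(0))
print("front jig",w2j(e))
dt=np.load("pics/top0.npy",allow_pickle=True).item()
print("jig corr",w2j([[551,95.5]]))
E
```

```text
[5.76196298e+02 2.29866853e+00 1.00911744e-01] 5.781817051123248 [-1.1 -1.2  0.6  0.2  0.3  0.7 -0.2  0.4  0.4  0.4]
[[495.16687 139.98022]
 [509.04016  39.03889]
 [608.0499   52.64673]
 [594.17664 153.58806]]
front [[607.51515707  54.51838853  42.        ]
 [509.39549621  40.62818247  42.        ]]
99.0979599772729 yaw 8.057476240511221
jig extents [-65.33941255  43.38841571] [ 36.12537695 148.34026363]
front jig [[ 36.4201758   48.79898459]
 [-62.59963097  44.86407178]]
jig corr [[-15.67896269  95.26548032]]
```

Wrist fit: jig at (576.2, 2.3) with yaw 5.8°. Plate centre at about (551.5, 97.1) with yaw 8.1°. In the jig frame the plate is at (-15, 97), so its +x edge is about 19 mm short of the fence's plane, which agrees with the brief. I'll level the tool and check for drift.

>>> {"api": "play_rows", "payload": {
  "series": [
    [0,0,0.005,0.0054,0,0.0121,0.05],
    [0,0,0,0,0,0,0.05],
    [0,0,0,0,0,0,0.05]
  ]
}}

```text
clock: 2.8
position: [576.8, 15.4, 211.2]
ee_rot: [0.048, -0.705, 0.706, -0.048]
contact_force: [-0.0, 0.8, -1.4]
gripper_width: 49.9
```

>>> {"api": "play_rows", "payload": {
  "series": [
    [0,0,0,0,0,0,0.05],
    [0,0,0,0,0,0,0.05],
    [0,0,0,0,0,0,0.05],
    [0,0,0,0,0,0,0.05],
    [0,0,0,0,0,0,0.05]
  ]
}}

```text
clock: 3.3
position: [576.8, 15.3, 211.3]
ee_rot: [0.047, -0.705, 0.706, -0.047]
contact_force: [-0.7, 0.4, 0.1]
gripper_width: 49.7
```

>>> {"api": "play_rows", "payload": {
  "series": [
    [0,0.022,0,0,0,0,0.05],
    [0,0.022,0,0,0,0,0.05],
    [0,0.022,0,0,0,0,0.05],
    [0,0.022,0,0,0,0,0.05],
    [0,0.022,0,0,0,0,0.05],
    [0,0.022,0,0,0,0,0.05]
  ]
}}

```text
clock: 3.9
position: [581.4, 16.3, 80.0]
ee_rot: [-0.043, 0.706, -0.705, 0.052]
contact_force: [0.7, 0.6, -0.1]
gripper_width: 50.1
```

```bash
python3 -c "
from h import *
from bench import *
s=read_state();print(s['position'],s['contact_force'],R.from_quat(s['ee_rot']).as_matrix().round(4))"
```

```text
[581.41576008  16.27700101  80.02574801] [ 0.67366161  0.61091095 -0.05156823] [[-9.909e-01  1.260e-02  1.342e-01]
 [-1.342e-01  2.000e-03 -9.910e-01]
 [-1.270e-02 -9.999e-01 -3.000e-04]]
```

>>> {"api": "play_rows", "payload": {
  "series": [
    [0,0.006,0,0,0,-0.0128,0.05],
    [0,0.006,0,0,0,0,0.05],
    [0,0.006,0,0,0,0,0.05],
    [0,0.006,0,0,0,0,0.05],
    [0,0.006,0,0,0,0,0.05],
    [0,0.005,0,0,0,0,0.05],
    [0,0.003,0,0,0,0,0.05],
    [0,0,0,0,0,0,0.05]
  ]
}}

```text
clock: 4.7
position: [582.0, 16.4, 39.8]
ee_rot: [0.048, -0.705, 0.706, -0.047]
contact_force: [0.3, -0.1, -0.6]
gripper_width: 49.6
```

```bash
python3 -c "
from h import *
from bench import *
s=read_state();print(s['position'],s['contact_force'],R.from_quat(s['ee_rot']).as_matrix().round(4))"
```

```text
[582.03316454  16.40657572  39.75075484] [ 0.26441531 -0.12149224 -0.62019824] [[-9.909e-01 -1.000e-03  1.345e-01]
 [-1.345e-01 -2.000e-04 -9.909e-01]
 [ 1.000e-03 -1.000e+00  0.000e+00]]
```

>>> {"api": "play_rows", "payload": {
  "series": [
    [0,0.001,0,0,0,0,0.05],
    [0,0.001,0,0,0,0,0.05],
    [0,0.001,0,0,0,0,0.05],
    [0,0.001,0,0,0,0,0.05],
    [0,0.001,0,0,0,0,0.05]
  ]
}}

```text
clock: 5.2
position: [582.7, 16.6, 35.4]
ee_rot: [-0.047, 0.706, -0.705, 0.048]
contact_force: [-0.5, -0.1, 0.0]
gripper_width: 50.1
```

>>> {"api": "play_rows", "payload": {
  "series": [
    [0,0.0007,0,0,0,0,0.05],
    [0,0.0007,0,0,0,0,0.05]
  ]
}}

```text
clock: 5.4
position: [582.7, 16.6, 33.8]
ee_rot: [-0.047, 0.706, -0.705, 0.048]
contact_force: [-0.3, 0.2, 0.4]
gripper_width: 50.0
```

>>> {"api": "play_rows", "payload": {
  "series": [
    [0,0.0007,0,0,0,0,0.05],
    [0,0.0007,0,0,0,0,0.05]
  ]
}}

```text
clock: 5.6
position: [582.7, 16.6, 32.3]
ee_rot: [-0.047, 0.706, -0.705, 0.048]
contact_force: [0.3, -0.6, -0.1]
gripper_width: 50.1
```

>>> {"api": "play_rows", "payload": {
  "series": [
    [0,0.0007,0,0,0,0,0.05],
    [0,0.0007,0,0,0,0,0.05]
  ]
}}

```text
clock: 5.8
position: [582.7, 16.6, 30.8]
ee_rot: [-0.047, 0.706, -0.705, 0.048]
contact_force: [-0.4, -0.3, -0.1]
gripper_width: 50.2
```

>>> {"api": "play_rows", "payload": {
  "series": [
    [0,0.0007,0,0,0,0,0.05],
    [0,0.0007,0,0,0,0,0.05]
  ]
}}

```text
clock: 6.0
position: [582.8, 16.6, 29.6]
ee_rot: [-0.047, 0.706, -0.705, 0.048]
contact_force: [-1.8, 0.3, 5.5]
gripper_width: 50.0
```

>>> {"api": "play_rows", "payload": {
  "series": [
    [0,0.0005,0,0,0,0,0.05],
    [0,0.0005,0,0,0,0,0.05]
  ]
}}

```text
clock: 6.2
position: [582.8, 16.6, 29.6]
ee_rot: [0.048, -0.705, 0.706, -0.048]
contact_force: [-1.5, 0.0, 5.0]
gripper_width: 49.9
```

>>> {"api": "play_rows", "payload": {
  "series": [
    [0,0.0005,0,0,0,0,0.05],
    [0,0.0005,0,0,0,0,0.05]
  ]
}}

```text
clock: 6.4
position: [582.8, 16.6, 29.6]
ee_rot: [0.048, -0.705, 0.706, -0.048]
contact_force: [-2.0, 0.7, 6.2]
gripper_width: 49.6
```

Contact with the bed (32.5 mm) comes at TCP z = 29.6, so at this opening the tips are 2.9 mm above the TCP. Stiffness is about 10 N/mm. Next I'll lift and go behind the plate.

>>> {"api": "play_rows", "payload": {
  "series": [
    [0,-0.012,0,0,0,0,0.05],
    [0,-0.014,0,0,0,0,0.05],
    [0,-0.014,0,0,0,0,0.05],
    [0,0,0,0,0,0,0.05]
  ]
}}

```text
clock: 6.8
position: [583.3, 16.6, 71.4]
ee_rot: [0.047, -0.705, 0.706, -0.049]
contact_force: [0.1, 0.5, 0.1]
gripper_width: 49.8
```

>>> {"api": "play_rows", "payload": {
  "series": [
    [0.0026,0,-0.02,0,0,0,0.05],
    [0.0026,0,-0.02,0,0,0,0.05],
    [0.0026,0,-0.02,0,0,0,0.05],
    [0.0026,0,-0.02,0,0,0,0.05],
    [0.0026,0,-0.02,0,0,0,0.05],
    [0.0026,0,-0.02,0,0,0,0.05],
    [0.0026,0,-0.02,0,0,0,0.05],
    [0.0026,0,-0.018,0,0,0,0.05],
    [0,0,0,0,0,0,0.05],
    [0,0,0,0,0,0,0.05]
  ]
}}

```text
clock: 7.8
position: [539.1, 175.2, 68.0]
ee_rot: [-0.046, 0.706, -0.705, 0.047]
contact_force: [0.4, -1.0, -0.3]
gripper_width: 50.3
```

```bash
cat >> h.py <<'E'
JP=np.array([576.196,2.299,.10091])
def w2j(P,p=JP):
    c,q=np.cos(p[2]),np.sin(p[2]);P=np.atleast_2d(P)[:,:2]-p[:2];return np.c_[P[:,0]*c+P[:,1]*q,-P[:,0]*q+P[:,1]*c]
def st():
    from bench import read_state
    s=read_state();M=R.from_quat(s['ee_rot']).as_matrix()
    print(s['clock'],s['position'].round(1),"F",s['contact_force'].round(1),"jig",w2j(s['position']).round(1),"yaw",np.degrees(np.arctan2(M[0,2],-M[1,2])).round(2),"tooly",M[:,1].round(4)); return s
E
python3 -c "
from h import *
st()"
```

```text
7.8 [539.1 175.2  68. ] F [ 0.4 -1.  -0.3] jig [[-19.5 175.7]] yaw 7.57 tooly [ 0.0015  0.001  -1.    ]
```

>>> {"api": "play_rows", "payload": {
  "series": [
    [0,0.006,0,0,-0.006,0,0.05],
    [0,0.006,0,0,0,0,0.05],
    [0,0.006,0,0,0,0,0.05],
    [0,0.006,0,0,0,0,0.05],
    [0,0.005,0,0,0,0,0.05],
    [0,0.003,0,0,0,0,0.05],
    [0,0,0,0,0,0,0.05],
    [0,0,0,0,0,0,0.05]
  ]
}}

```text
clock: 8.6
position: [539.0, 171.9, 31.6]
ee_rot: [0.048, -0.705, 0.706, -0.047]
contact_force: [0.1, 0.2, 0.3]
gripper_width: 50.0
```

```bash
python3 -c "
from h import *
from bench import *
st()
d=get_image('wrist');np.save('pics/w2.npy',d,allow_pickle=True)
cv2.imwrite('pics/w2.png',cv2.cvtColor(d['color'],cv2.COLOR_RGB2BGR))"
```

```text
8.6 [539.  171.9  31.6] F [0.1 0.2 0.3] jig [[-19.9 172.5]] yaw 7.7 tooly [-1.2e-03 -6.0e-04 -1.0e+00]
```

View pics/w2.png

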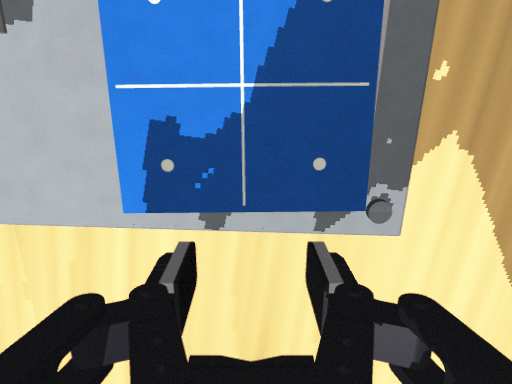

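The fingers sit about 3 mm to the right of the plate's centreline (fingers' middle at column 251, plate line at 243), and the plate is about 0.7° more rotated than the tool. The back edge is at row 212 with a gap of about 12 mm. I'll correct these and raise the tips to about 36.8 mm.

>>> {"api": "play_rows", "payload": {
  "series": [
    [-0.0025,-0.0023,0,0,-0.01,0,0.05],
    [0,0,0.003,0,0,0,0.05],
    [0,0,0.003,0,0,0,0.05],
    [0,0,0,0,0,0,0.05],
    [0,0,0,0,0,0,0.05]
  ]
}}

```text
clock: 9.15
position: [543.4, 166.2, 35.3]
ee_rot: [-0.051, 0.705, -0.705, 0.052]
contact_force: [0.1, -0.2, 0.1]
gripper_width: 49.7
```

```bash
python3 -c "
from h import *
st()"
```

```text
9.15 [543.4 166.2  35.3] F [ 0.1 -0.2  0.1] jig [[-16.1 166.4]] yaw 8.33 tooly [ 1.e-03  7.e-04 -1.e+00]
```

>>> {"api": "play_rows", "payload": {
  "series": [
    [0.0005,0.001,0.002,0,0,0,0.05],
    [0,0,0.002,0,0,0,0.05],
    [0,0,0.0015,0,0,0,0.05],
    [0,0,0,0,0,0,0.05]
  ]
}}

```text
clock: 9.55
position: [543.5, 160.2, 34.2]
ee_rot: [-0.051, 0.705, -0.705, 0.052]
contact_force: [0.4, -0.3, -0.4]
gripper_width: 50.0
```

```bash
python3 -c "
from h import *
st()"
```

```text
9.55 [543.5 160.2  34.2] F [ 0.4 -0.3 -0.4] jig [[-16.6 160.3]] yaw 8.33 tooly [ 9.e-04  7.e-04 -1.e+00]
```

>>> {"api": "play_rows", "payload": {
  "series": [
    [0,0,0.003,0,0,0,0.05],
    [0,0,0.004,0,0,0,0.05],
    [0,0,0.005,0,0.002,0,0.05],
    [0,0,0.005,0,0.002,0,0.05],
    [0,0,0.005,0,0.002,0,0.05]
  ]
}}

```text
clock: 10.05
position: [547.3, 138.0, 34.2]
ee_rot: [-0.049, 0.706, -0.705, 0.05]
contact_force: [-1.3, 1.3, 0.5]
gripper_width: 49.6
```

```bash
python3 -c "
from h import *
st()"
```

```text
10.05 [547.3 138.   34.2] F [-1.3  1.3  0.5] jig [[-15.1 137.9]] yaw 8.02 tooly [ 0.002  0.002 -1.   ]
```

>>> {"api": "play_rows", "payload": {
  "series": [
    [0,0,0.006,0,0.003,0,0.05],
    [0,0,0.006,0,0.003,0,0.05],
    [0,0,0.006,0,0.003,0,0.05],
    [0,0,0.006,0,0.003,0,0.05],
    [0,0,0.006,0,0.003,0,0.05],
    [0,0,0.006,0,0.003,0,0.05],
    [0,0,0.006,0,0.003,0,0.05]
  ]
}}

```text
clock: 10.75
position: [553.6, 92.6, 34.5]
ee_rot: [-0.04, 0.707, -0.705, 0.042]
contact_force: [0.1, 2.5, 0.8]
gripper_width: 49.9
```

```bash
python3 -c "
from h import *
st()"
```

```text
10.75 [553.6  92.6  34.5] F [0.1 2.5 0.8] jig [[-13.4  92.1]] yaw 6.68 tooly [ 0.003   0.0026 -1.    ]
```

>>> {"api": "play_rows", "payload": {
  "series": [
    [0,0.0003,0.006,0,0.002,0,0.05],
    [0,0.0002,0.006,0,0.002,0,0.05],
    [0,0,0.006,0,0.002,0,0.05],
    [0,0,0.006,0,0.002,0,0.05],
    [0,0,0.006,0,0.002,0,0.05],
    [0,0,0.006,0,0,0,0.05],
    [0,0,0.006,0,0,0,0.05],
    [0,0,0,0,0,0,0.05]
  ]
}}

```text
clock: 11.55
position: [558.6, 46.2, 33.9]
ee_rot: [-0.036, 0.707, -0.705, 0.038]
contact_force: [-0.3, 0.7, 1.3]
gripper_width: 49.8
```

```bash
python3 -c "
from h import *
from bench import *
st()
d=get_image('top');np.save('pics/t2.npy',d,allow_pickle=True)
im=cv2.cvtColor(d['color'],cv2.COLOR_RGB2BGR)[130:270,170:340]
w=get_image('wrist');np.save('pics/w3.npy',w,allow_pickle=True)
w=cv2.cvtColor(w['color'],cv2.COLOR_RGB2BGR)
cv2.imwrite('pics/m3.png',np.hstack([w[:,:400],cv2.resize(im,(384,384))[:, :]]))"
```

```text
11.55 [558.6  46.2  33.9] F [-0.3  0.7  1.3] jig [[-13.1  45.4]] yaw 6.01 tooly [ 0.003   0.0024 -1.    ]
```

View pics/m3.png

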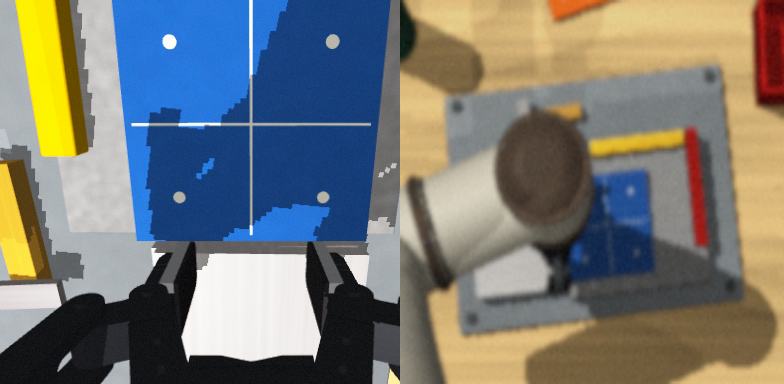

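The plate is aligned and centred on the fingers. Its back edge (row 241) has just left the stack, and the bare plates look undisturbed. I'll continue slowly towards the stop.

>>> {"api": "play_rows", "payload": {
  "series": [
    [0,0,0.006,0,0.001,0,0.05],
    [0,0,0.006,0,0.001,0,0.05],
    [0,0,0.006,0,0.001,0,0.05],
    [0,0.0005,0.006,0,0,0,0.05],
    [0,0.0005,0.006,0,0,0,0.05],
    [0,0.0005,0.004,0,0,0,0.05],
    [0,0,0.003,0,0,0,0.05]
  ]
}}

```text
clock: 12.35
position: [563.5, 8.3, 33.0]
ee_rot: [-0.035, 0.707, -0.705, 0.038]
contact_force: [-0.7, 2.0, 0.3]
gripper_width: 50.1
```

```bash
python3 -c "
from h import *
st()"
```

```text
12.35 [563.5   8.3  33. ] F [-0.7  2.   0.3] jig [[-12.    7.3]] yaw 5.93 tooly [ 0.0052  0.0036 -1.    ]
```

>>> {"api": "play_rows", "payload": {
  "series": [
    [0,0,0.0012,0,0,0,0.05],
    [0,0,0.0012,0,0,0,0.05],
    [0,0,0.0012,0,0,0,0.05],
    [0,0,0.0012,0,0,0,0.05]
  ]
}}

```text
clock: 12.75
position: [564.1, 3.0, 33.0]
ee_rot: [-0.035, 0.707, -0.705, 0.038]
contact_force: [-0.2, 1.7, 1.5]
gripper_width: 49.9
```

>>> {"api": "play_rows", "payload": {
  "series": [
    [0,0,0.0008,0,0,0,0.05],
    [0,0,0.0008,0,0,0,0.05],
    [0,0,0.0008,0,0,0,0.05]
  ]
}}

```text
clock: 13.05
position: [564.4, 0.6, 33.0]
ee_rot: [-0.035, 0.707, -0.705, 0.039]
contact_force: [-0.6, 2.1, 2.0]
gripper_width: 50.2
```

```bash
python3 -c "
from h import *
st()"
```

```text
13.05 [564.4   0.6  33. ] F [-0.6  2.1  2. ] jig [[-11.9  -0.5]] yaw 5.95 tooly [ 0.0052  0.0037 -1.    ]
```

>>> {"api": "play_rows", "payload": {
  "series": [
    [0,0,0.0007,0,0,0,0.05],
    [0,0,0.0007,0,0,0,0.05]
  ]
}}

```text
clock: 13.25
position: [564.5, -0.8, 33.0]
ee_rot: [-0.035, 0.707, -0.705, 0.039]
contact_force: [-0.5, 1.1, 1.5]
gripper_width: 50.1
```

>>> {"api": "play_rows", "payload": {
  "series": [
    [0,0,0.0007,0,0,0,0.05],
    [0,0,0.0007,0,0,0,0.05]
  ]
}}

```text
clock: 13.45
position: [564.7, -2.3, 33.0]
ee_rot: [-0.035, 0.707, -0.705, 0.039]
contact_force: [-0.7, 2.4, 1.6]
gripper_width: 49.7
```

>>> {"api": "play_rows", "payload": {
  "series": [
    [0,0,0.0007,0,0,0,0.05],
    [0,0,0.0007,0,0,0,0.05]
  ]
}}

```text
clock: 13.65
position: [564.9, -3.2, 32.9]
ee_rot: [-0.035, 0.708, -0.705, 0.039]
contact_force: [-1.2, 7.4, 3.3]
gripper_width: 50.1
```

>>> {"api": "play_rows", "payload": {
  "series": [
    [0,0,0.0007,0,0,0,0.05],
    [0,0,0.0007,0,0,0,0.05],
    [0,0,0.0007,0,0,0,0.05]
  ]
}}

```text
clock: 13.95
position: [564.9, -3.1, 33.0]
ee_rot: [-0.034, 0.709, -0.704, 0.039]
contact_force: [-0.9, 6.1, 3.1]
gripper_width: 50.0
```

```bash
python3 -c "
from h import *
s=st();print(s['wrist_torque'])"
```

```text
13.95 [564.9  -3.1  33. ] F [-0.9  6.1  3.1] jig [[-11.8  -4.2]] yaw 5.91 tooly [ 0.0058  0.0074 -1.    ]
[ 1.58263629  0.32367268 -0.02173022]
```

>>> {"api": "play_rows", "payload": {
  "series": [
    [0,0,0.0009,0.004,0,-0.003,0.05],
    [0,0,0.0011,0.004,0,-0.003,0.05],
    [0,0,0.0012,0.002,0,0,0.05]
  ]
}}

```text
clock: 14.25
position: [565.0, -3.3, 32.9]
ee_rot: [-0.036, 0.706, -0.706, 0.037]
contact_force: [-2.2, 8.7, 2.1]
gripper_width: 50.3
```

```bash
python3 -c "
from h import *
s=st();print(s['wrist_torque'])"
```

```text
14.25 [565.   -3.3  32.9] F [-2.2  8.7  2.1] jig [[-11.7  -4.4]] yaw 5.87 tooly [ 1.6e-03  5.0e-04 -1.0e+00]
[ 2.38526749  0.54932698 -0.01972007]
```

>>> {"api": "play_rows", "payload": {
  "series": [
    [0,0,0.0014,0.0015,0,0,0.05],
    [0,0,0.0015,0.0015,0,0,0.05]
  ]
}}

```text
clock: 14.45
position: [565.0, -3.3, 32.9]
ee_rot: [-0.035, 0.706, -0.706, 0.037]
contact_force: [-1.7, 9.3, 3.4]
gripper_width: 49.7
```

>>> {"api": "play_rows", "payload": {
  "series": [
    [0,0,0.0015,0.0015,0,0,0.05],
    [0,0,0.0015,0.0015,0,0,0.05]
  ]
}}

```text
clock: 14.65
position: [565.0, -3.3, 32.9]
ee_rot: [-0.035, 0.707, -0.706, 0.037]
contact_force: [-2.4, 8.5, 2.9]
gripper_width: 50.1
```

>>> {"api": "play_rows", "payload": {
  "series": [
    [0,0,0.0018,0.001,0,0,0.05],
    [0,0,0.0019,0.001,0,0,0.05]
  ]
}}

```text
clock: 14.85
position: [565.1, -3.4, 32.9]
ee_rot: [-0.035, 0.707, -0.705, 0.038]
contact_force: [-3.6, 12.1, 3.5]
gripper_width: 50.0
```

>>> {"api": "play_rows", "payload": {
  "series": [
    [0,0,0.0019,0.001,0,0,0.05]
  ]
}}

```text
clock: 14.95
position: [565.1, -3.3, 32.9]
ee_rot: [-0.034, 0.708, -0.705, 0.038]
contact_force: [-2.0, 11.4, 2.5]
gripper_width: 50.1
```

```bash
python3 -c "
from h import *
s=st();print(s['wrist_torque'])"
```

```text
14.95 [565.1  -3.3  32.9] F [-2.  11.4  2.5] jig [[-11.6  -4.5]] yaw 5.84 tooly [ 0.0045  0.0048 -1.    ]
[ 3.2266672   0.75677764 -0.0082317 ]
```

Now about 12 N. I'll hold it for more than half a second.

>>> {"api": "play_rows", "payload": {
  "series": [
    [0,0,0.0019,0.002,0,-0.001,0.05],
    [0,0,0.0019,0.002,0,-0.001,0.05],
    [0,0,0.0019,0.002,0,-0.001,0.05],
    [0,0,0.0019,0.002,0,-0.001,0.05]
  ]
}}

```text
clock: 15.35
position: [565.0, -3.3, 33.0]
ee_rot: [-0.035, 0.708, -0.704, 0.037]
contact_force: [-3.0, 10.2, 2.6]
gripper_width: 50.1
```

>>> {"api": "play_rows", "payload": {
  "series": [
    [0,0,0.0019,0.002,0,-0.001,0.05],
    [0,0,0.0019,0.002,0,-0.001,0.05],
    [0,0,0.0019,0.002,0,-0.001,0.05]
  ]
}}

```text
clock: 15.65
position: [565.0, -3.3, 32.9]
ee_rot: [-0.036, 0.708, -0.704, 0.036]
contact_force: [-2.9, 10.7, 3.2]
gripper_width: 49.8
```

```bash
python3 -c "
from h import *
s=st();print(s['wrist_torque'])"
```

```text
15.65 [565.   -3.3  32.9] F [-2.9 10.7  3.2] jig [[-11.7  -4.5]] yaw 5.84 tooly [ 7.0e-04  5.2e-03 -1.0e+00]
[3.1042012  0.68592168 0.02355114]
```

>>> {"api": "play_rows", "payload": {
  "series": [
    [0,0,0.0021,0.002,0,0,0.05],
    [0,0,0.0021,0.002,0,0,0.05],
    [0,0,0.0021,0.002,0,0,0.05],
    [0,0,0.0021,0.002,0,0,0.05]
  ]
}}

```text
clock: 16.05
position: [565.1, -3.3, 33.0]
ee_rot: [-0.035, 0.709, -0.704, 0.037]
contact_force: [-1.8, 11.7, 3.0]
gripper_width: 50.2
```

>>> {"api": "play_rows", "payload": {
  "series": [
    [0,0,0.0021,0.002,0,0,0.05],
    [0,0,0.0021,0.002,0,0,0.05],
    [0,0,0.0021,0.002,0,0,0.05]
  ]
}}

```text
clock: 16.35
position: [565.1, -3.4, 33.0]
ee_rot: [-0.034, 0.709, -0.703, 0.038]
contact_force: [-3.4, 12.1, 3.3]
gripper_width: 50.0
```

>>> {"api": "play_rows", "payload": {
  "series": [
    [0,0,0,0,0,0,0.05],
    [0,0,-0.004,0,0,0,0.05],
    [0,0,-0.006,0,0,0,0.05],
    [0,0,-0.006,0,0,0,0.05],
    [0,-0.01,0,0,0,0,0.05],
    [0,-0.015,0,0,0,0,0],
    [0,-0.015,0,0,0,0,0],
    [0,-0.01,0,0,0,0,0],
    [0,0,0,0,0,0,0]
  ]
}}

```text
clock: 17.25
position: [561.4, 12.0, 85.3]
ee_rot: [-0.036, 0.708, -0.704, 0.036]
contact_force: [0.1, -0.5, -0.0]
gripper_width: 0.2
```

```bash
python3 -c "
from h import *
from bench import *
st()
d=get_image('wrist');np.save('pics/w4.npy',d,allow_pickle=True)
cv2.imwrite('pics/w4.png',cv2.resize(cv2.cvtColor(d['color'],cv2.COLOR_RGB2BGR),(768,576)))"
```

```text
17.25 [561.4  12.   85.3] F [ 0.1 -0.5 -0. ] jig [[-13.7  11.1]] yaw 5.84 tooly [-8.0e-04  4.8e-03 -1.0e+00]
```

View pics/w4.png

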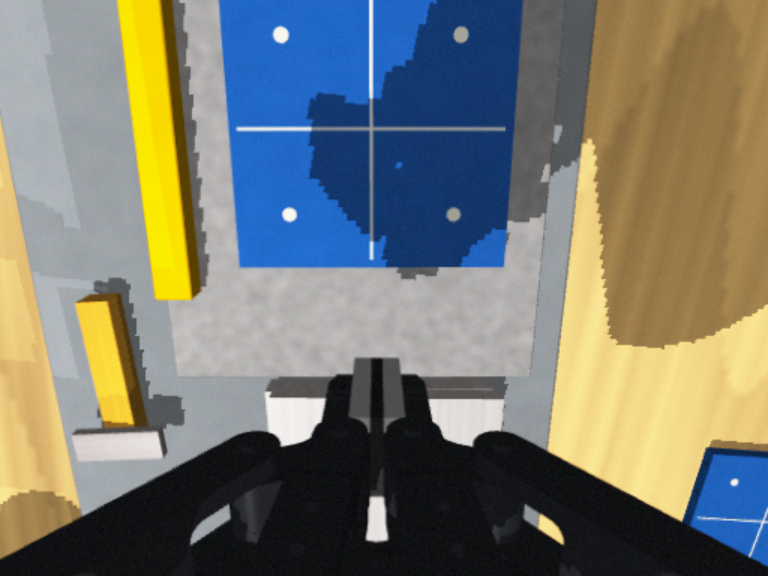

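The plate lies straight and its lines are parallel to the fence. Its back edge is at row 267, and the bare stack is still in place. I'll go round to the plate's -x side and turn 90°.

>>> {"api": "play_rows", "payload": {
  "series": [
    [0.0093,0,0.0095,0,0,0,0.05],
    [0.0093,0,0.0095,0,0,0,0.05],
    [0.0093,0,0.0095,0,0,0,0.05],
    [0.0093,0,0.0095,0,0,0,0.05],
    [0.0093,0,0.0095,0,0,0,0.05],
    [0.0093,0,0.0095,0,0,0,0.05],
    [0.0093,0,0.0095,0,0,0,0.05],
    [0.0093,0,0.0095,0,0,0,0.05],
    [0,0,0,0,0,0,0.05]
  ]
}}

```text
clock: 18.2
position: [484.8, -80.1, 81.9]
ee_rot: [-0.038, 0.708, -0.705, 0.032]
contact_force: [-0.6, -0.4, 0.6]
gripper_width: 50.1
```

>>> {"api": "play_rows", "payload": {
  "series": [
    [0,0,0,0,-0.143,0,0.05],
    [0,0,0,0,-0.143,0,0.05],
    [0,0,0,0,-0.143,0,0.05],
    [0,0,0,0,-0.143,0,0.05],
    [0,0,0,0,-0.143,0,0.05],
    [0,0,0,0,-0.143,0,0.05],
    [0,0,0,0,-0.143,0,0.05],
    [0,0,0,0,-0.143,0,0.05],
    [0,0,0,0,-0.143,0,0.05],
    [0,0,0,0,-0.143,0,0.05]
  ]
}}

```text
clock: 19.2
position: [488.9, -79.8, 83.2]
ee_rot: [-0.504, 0.497, -0.494, 0.505]
contact_force: [-0.1, -0.0, -0.5]
gripper_width: 49.9
```

>>> {"api": "play_rows", "payload": {
  "series": [
    [0,0,0,0,-0.13,0,0.05],
    [0,0,0,0,0,0,0.05],
    [0,0,0,0,0,0,0.05]
  ]
}}

```text
clock: 19.5
position: [490.1, -79.4, 83.4]
ee_rot: [-0.536, 0.461, -0.459, 0.538]
contact_force: [-0.3, -0.5, 0.4]
gripper_width: 50.0
```

```bash
python3 -c "
from h import *
st()
d=np.load('pics/w4.npy',allow_pickle=True).item()
e=w2j(pix2w(d,np.array([[239.5,267],[504,267],[220,0],[523,0]])/1.5-.5,40.5));print(e)"
```

```text
19.5 [490.1 -79.4  83.4] F [-0.3 -0.5  0.4] jig [[-93.9 -72.6]] yaw 98.79 tooly [-0.      0.0038 -1.    ]
[[  37.07726204  -14.82183628]
 [ -62.81480709  -14.97630842]
 [  36.85052919 -105.18085016]
 [ -62.60317457 -105.37204358]]
```

>>> {"api": "play_rows", "payload": {
  "series": [
    [-0.0066,0,0,0,0.05,-0.0038,0.05],
    [0,0.008,0,0,0,0,0.05],
    [0,0.008,0,0,0,0,0.05],
    [0,0.008,0,0,0,0,0.05],
    [0,0.008,0,0,0,0,0.05],
    [0,0.007,0,0,0,0,0.05],
    [0,0.004,0,0,0,0,0.05],
    [0,0,0,0,0,0,0.05],
    [0,0,0,0,0,0,0.05]
  ]
}}

```text
clock: 20.4
position: [489.1, -73.4, 35.4]
ee_rot: [0.524, -0.476, 0.475, -0.523]
contact_force: [-1.2, 0.1, -0.5]
gripper_width: 50.1
```

```bash
python3 -c "
from h import *
st()"
```

```text
20.4 [489.1 -73.4  35.4] F [-1.2  0.1 -0.5] jig [[-94.3 -66.5]] yaw 95.54 tooly [-1.6e-03 -4.0e-04 -1.0e+00]
```

>>> {"api": "play_rows", "payload": {
  "series": [
    [-0.001,0.0017,0.004,0,-0.005,0,0.05],
    [0,0,0.004,0,0,0,0.05],
    [0,0,0.003,0,0,0,0.05],
    [0,0,0.002,0,0,0,0.05],
    [0,0,0,0,0,0,0.05]
  ]
}}

```text
clock: 20.9
position: [504.4, -70.6, 34.7]
ee_rot: [-0.525, 0.473, -0.474, 0.525]
contact_force: [0.7, 0.3, -0.4]
gripper_width: 50.1
```

```bash
python3 -c "
from h import *
st()"
```

```text
20.9 [504.4 -70.6  34.7] F [ 0.7  0.3 -0.4] jig [[-78.7 -65.3]] yaw 95.88 tooly [ 0.0017  0.     -1.    ]
```

>>> {"api": "play_rows", "payload": {
  "series": [
    [0,0.0012,0.001,0,0,0,0.05],
    [0,0,0.002,0,0,0,0.05],
    [0,0,0.002,0,0,0,0.05],
    [0.0001,0,0.002,0,0,0,0.05],
    [0.0001,0,0.002,0,0,0,0.05],
    [0.0001,0,0.002,0,0,0,0.05]
  ]
}}

```text
clock: 21.5
position: [511.9, -70.2, 32.9]
ee_rot: [0.527, -0.476, 0.472, -0.523]
contact_force: [-3.7, 0.4, 3.1]
gripper_width: 50.2
```

```bash
python3 -c "
from h import *
st()"
```

```text
21.5 [511.9 -70.2  32.9] F [-3.7  0.4  3.1] jig [[-71.3 -65.7]] yaw 95.81 tooly [-7.3e-03 -6.0e-04 -1.0e+00]
```

>>> {"api": "play_rows", "payload": {
  "series": [
    [0.0001,0,0.002,0,0,0,0.05],
    [0.0001,0,0.002,0,0,0,0.05],
    [0.0001,0,0.002,0,0,0,0.05]
  ]
}}

```text
clock: 21.8
position: [515.6, -70.1, 32.5]
ee_rot: [0.528, -0.477, 0.471, -0.521]
contact_force: [-4.5, 0.7, 3.4]
gripper_width: 50.2
```

```bash
python3 -c "
from h import *
st()"
```

```text
21.8 [515.6 -70.1  32.5] F [-4.5  0.7  3.4] jig [[-67.6 -66. ]] yaw 95.78 tooly [-0.013  -0.001  -0.9999]
```

>>> {"api": "play_rows", "payload": {
  "series": [
    [0.0001,-0.0005,0.001,0.008,0,0,0.05],
    [0.0001,-0.0003,0.002,0.008,0,0,0.05],
    [0.0001,0,0.002,0.003,0,0,0.05],
    [0.0001,0,0.002,0.002,0,0,0.05]
  ]
}}

```text
clock: 22.2
position: [525.8, -69.4, 33.1]
ee_rot: [-0.521, 0.471, -0.478, 0.529]
contact_force: [-2.7, 1.4, -0.3]
gripper_width: 50.2
```

```bash
python3 -c "
from h import *
st()"
```

```text
22.2 [525.8 -69.4  33.1] F [-2.7  1.4 -0.3] jig [[-57.4 -66.3]] yaw 95.8 tooly [ 0.015   0.0019 -0.9999]
```

>>> {"api": "play_rows", "payload": {
  "series": [
    [0,0,0.0005,-0.01,0,0.001,0.05]
  ]
}}

```text
clock: 22.3
position: [526.0, -69.4, 33.1]
ee_rot: [-0.523, 0.473, -0.475, 0.526]
contact_force: [-3.6, 0.3, 1.3]
gripper_width: 49.9
```

>>> {"api": "play_rows", "payload": {
  "series": [
    [0,0,0.0007,0,0,0,0.05]
  ]
}}

```text
clock: 22.4
position: [526.9, -69.3, 33.1]
ee_rot: [-0.523, 0.474, -0.474, 0.526]
contact_force: [-3.1, 0.4, 1.7]
gripper_width: 49.9
```

```bash
python3 -c "
from h import *
st()"
```

```text
22.4 [526.9 -69.3  33.1] F [-3.1  0.4  1.7] jig [[-56.3 -66.3]] yaw 95.81 tooly [ 0.0034  0.0018 -1.    ]
```

>>> {"api": "play_rows", "payload": {
  "series": [
    [0,0,0.0008,0.001,0,0,0.05],
    [0,0,0.0008,0.001,0,0,0.05]
  ]
}}

```text
clock: 22.6
position: [528.3, -69.2, 33.1]
ee_rot: [-0.523, 0.473, -0.475, 0.526]
contact_force: [-2.4, 0.4, 0.7]
gripper_width: 50.1
```

>>> {"api": "play_rows", "payload": {
  "series": [
    [0,0,0.001,0.001,0,0,0.05],
    [0,0,0.001,0.001,0,0,0.05]
  ]
}}

```text
clock: 22.8
position: [528.6, -69.2, 33.0]
ee_rot: [-0.523, 0.474, -0.474, 0.526]
contact_force: [-5.3, 1.0, 3.2]
gripper_width: 50.2
```

```bash
python3 -c "
from h import *
st()"
```

```text
22.8 [528.6 -69.2  33. ] F [-5.3  1.   3.2] jig [[-54.5 -66.3]] yaw 95.78 tooly [ 0.0028  0.0018 -1.    ]
```

>>> {"api": "play_rows", "payload": {
  "series": [
    [0,0,0.0013,0.0015,0,0,0.05],
    [0,0,0.0015,0.0015,0,0,0.05]
  ]
}}

```text
clock: 23.0
position: [528.7, -69.3, 32.9]
ee_rot: [-0.524, 0.475, -0.474, 0.525]
contact_force: [-6.9, 1.1, 3.7]
gripper_width: 49.8
```

>>> {"api": "play_rows", "payload": {
  "series": [
    [0,0,0.0018,0.0015,0,0,0.05],
    [0,0,0.0019,0.0015,0,0,0.05]
  ]
}}

```text
clock: 23.2
position: [528.6, -69.3, 32.7]
ee_rot: [0.525, -0.476, 0.473, -0.523]
contact_force: [-6.6, 0.8, 5.4]
gripper_width: 49.9
```

```bash
python3 -c "
from h import *
st()"
```

```text
23.2 [528.6 -69.3  32.7] F [-6.6  0.8  5.4] jig [[-54.5 -66.5]] yaw 95.72 tooly [-0.005   0.0012 -1.    ]
```

>>> {"api": "play_rows", "payload": {
  "series": [
    [0,-0.0003,0.002,0.003,0,0,0.05],
    [0,-0.0003,0.0021,0.003,0,0,0.05]
  ]
}}

```text
clock: 23.4
position: [528.6, -69.4, 32.8]
ee_rot: [0.526, -0.477, 0.472, -0.523]
contact_force: [-6.9, 1.7, 3.8]
gripper_width: 50.1
```

>>> {"api": "play_rows", "payload": {
  "series": [
    [0,-0.0003,0.0022,0.004,0,0,0.05],
    [0,-0.0003,0.0023,0.004,0,0,0.05]
  ]
}}

```text
clock: 23.6
position: [528.6, -69.4, 32.8]
ee_rot: [0.526, -0.478, 0.472, -0.522]
contact_force: [-7.6, 1.5, 4.1]
gripper_width: 50.1
```

```bash
python3 -c "
from h import *
st()"
```

```text
23.6 [528.6 -69.4  32.8] F [-7.6  1.5  4.1] jig [[-54.6 -66.5]] yaw 95.65 tooly [-0.0093  0.0013 -1.    ]
```

>>> {"api": "play_rows", "payload": {
  "series": [
    [0,-0.0003,0.0023,0.007,0,0,0.05],
    [0,-0.0003,0.0023,0.008,0,0,0.05]
  ]
}}

```text
clock: 23.8
position: [528.6, -69.4, 32.7]
ee_rot: [0.524, -0.476, 0.473, -0.523]
contact_force: [-6.9, 1.1, 4.7]
gripper_width: 50.0
```

>>> {"api": "play_rows", "payload": {
  "series": [
    [0,-0.0003,0.0024,0.008,0,0,0.05]
  ]
}}

```text
clock: 23.9
position: [528.7, -69.4, 32.7]
ee_rot: [-0.523, 0.476, -0.474, 0.524]
contact_force: [-7.2, 0.6, 4.0]
gripper_width: 50.1
```

```bash
python3 -c "
from h import *
st()"
```

```text
23.9 [528.7 -69.4  32.7] F [-7.2  0.6  4. ] jig [[-54.5 -66.5]] yaw 95.62 tooly [-9.0e-04  2.4e-03 -1.0e+00]
```

>>> {"api": "play_rows", "payload": {
  "series": [
    [0,-0.0003,0.0029,0.005,-0.001,0,0.05],
    [0,-0.0003,0.0032,0.005,-0.001,0,0.05]
  ]
}}

```text
clock: 24.1
position: [528.7, -69.4, 32.6]
ee_rot: [0.524, -0.476, 0.473, -0.524]
contact_force: [-8.9, 1.2, 5.9]
gripper_width: 50.0
```

>>> {"api": "play_rows", "payload": {
  "series": [
    [0,-0.0003,0.0035,0.006,-0.001,0,0.05],
    [0,-0.0003,0.0037,0.006,-0.001,0,0.05]
  ]
}}

```text
clock: 24.3
position: [528.7, -69.5, 32.5]
ee_rot: [0.525, -0.477, 0.472, -0.523]
contact_force: [-9.9, 0.7, 7.3]
gripper_width: 50.2
```

```bash
python3 -c "
from h import *
st()"
```

```text
24.3 [528.7 -69.5  32.5] F [-9.9  0.7  7.3] jig [[-54.5 -66.6]] yaw 95.73 tooly [-0.007   0.0024 -1.    ]
```

>>> {"api": "play_rows", "payload": {
  "series": [
    [0,-0.0008,0.0037,0.007,-0.001,0,0.05],
    [0,-0.001,0.0039,0.007,0,0,0.05]
  ]
}}

```text
clock: 24.5
position: [528.7, -69.5, 32.7]
ee_rot: [0.526, -0.478, 0.472, -0.523]
contact_force: [-8.5, 0.7, 1.8]
gripper_width: 49.8
```

>>> {"api": "play_rows", "payload": {
  "series": [
    [0,-0.001,0.0041,0.007,0,0,0.05],
    [0,-0.001,0.0042,0.007,0,0,0.05]
  ]
}}

```text
clock: 24.7
position: [528.6, -69.5, 32.6]
ee_rot: [0.526, -0.479, 0.471, -0.522]
contact_force: [-9.4, 0.7, 4.0]
gripper_width: 50.1
```

```bash
python3 -c "
from h import *
st()"
```

```text
24.7 [528.6 -69.5  32.6] F [-9.4  0.7  4. ] jig [[-54.5 -66.6]] yaw 95.58 tooly [-0.013   0.0033 -0.9999]
```

>>> {"api": "play_rows", "payload": {
  "series": [
    [0,-0.001,0.0044,0.012,-0.001,0,0.05],
    [0,-0.001,0.0047,0.012,-0.001,0,0.05]
  ]
}}

```text
clock: 24.9
position: [528.7, -69.5, 32.5]
ee_rot: [0.525, -0.478, 0.472, -0.523]
contact_force: [-10.3, 1.0, 5.2]
gripper_width: 50.0
```

>>> {"api": "play_rows", "payload": {
  "series": [
    [0,-0.001,0.005,0.012,-0.001,0,0.05],
    [0,-0.001,0.0052,0.012,-0.001,0,0.05]
  ]
}}

```text
clock: 25.1
position: [528.7, -69.5, 32.5]
ee_rot: [0.524, -0.478, 0.472, -0.524]
contact_force: [-11.2, 0.9, 5.8]
gripper_width: 50.1
```

```bash
python3 -c "
from h import *
st()"
```

```text
25.1 [528.7 -69.5  32.5] F [-11.2   0.9   5.8] jig [[-54.4 -66.6]] yaw 95.62 tooly [-0.0063  0.0053 -1.    ]
```

>>> {"api": "play_rows", "payload": {
  "series": [
    [0,-0.0012,0.0055,0.011,-0.001,0.001,0.05],
    [0,-0.0012,0.0056,0.011,-0.001,0.001,0.05],
    [0,-0.0012,0.0056,0.011,-0.001,0.001,0.05]
  ]
}}

```text
clock: 25.4
position: [528.7, -69.5, 32.4]
ee_rot: [-0.524, 0.48, -0.47, 0.524]
contact_force: [-12.0, 2.5, 6.5]
gripper_width: 50.0
```

>>> {"api": "play_rows", "payload": {
  "series": [
    [0,-0.0012,0.0056,0.011,-0.001,0.001,0.05],
    [0,-0.0012,0.0056,0.011,-0.001,0.001,0.05],
    [0,-0.0012,0.0056,0.011,-0.001,0.001,0.05]
  ]
}}

```text
clock: 25.7
position: [528.7, -69.5, 32.3]
ee_rot: [-0.523, 0.482, -0.468, 0.524]
contact_force: [-10.3, 2.2, 5.2]
gripper_width: 50.2
```

>>> {"api": "play_rows", "payload": {
  "series": [
    [0,-0.0012,0.0056,0.011,-0.001,0.001,0.05],
    [0,-0.0012,0.0056,0.011,-0.001,0.001,0.05],
    [0,-0.0012,0.0056,0.011,-0.001,0.001,0.05]
  ]
}}

```text
clock: 26.0
position: [528.6, -69.4, 32.2]
ee_rot: [-0.523, 0.484, -0.466, 0.524]
contact_force: [-11.6, 1.7, 5.1]
gripper_width: 49.8
```

```bash
python3 -c "
from h import *
st()"
```

```text
26.0 [528.6 -69.4  32.2] F [-11.6   1.7   5.1] jig [[-54.5 -66.6]] yaw 95.59 tooly [-0.0166  0.0182 -0.9997]
```

>>> {"api": "play_rows", "payload": {
  "series": [
    [0.0004,-0.0014,0.0058,0.014,-0.001,-0.004,0.05],
    [0.0004,-0.0014,0.0059,0.014,-0.001,-0.004,0.05],
    [0.0004,-0.0014,0.006,0.014,-0.001,-0.004,0.05]
  ]
}}

```text
clock: 26.3
position: [528.7, -69.6, 32.1]
ee_rot: [0.524, -0.481, 0.47, -0.523]
contact_force: [-10.8, 3.5, 6.0]
gripper_width: 50.2
```

>>> {"api": "play_rows", "payload": {
  "series": [
    [0.0004,-0.0014,0.006,0.014,-0.001,-0.004,0.05],
    [0.0004,-0.0014,0.006,0.014,-0.001,-0.004,0.05],
    [0.0004,-0.0014,0.006,0.014,-0.001,-0.001,0.05]
  ]
}}

```text
clock: 26.6
position: [528.7, -69.9, 32.0]
ee_rot: [0.524, -0.478, 0.473, -0.523]
contact_force: [-12.0, 3.7, 4.4]
gripper_width: 50.1
```

```bash
python3 -c "
from h import *
st()"
```

```text
26.6 [528.7 -69.9  32. ] F [-12.    3.7   4.4] jig [[-54.5 -67. ]] yaw 95.53 tooly [-0.0068  0.0029 -1.    ]
```

>>> {"api": "play_rows", "payload": {
  "series": [
    [0.0002,-0.0014,0.006,0.013,-0.001,-0.001,0.05],
    [0.0002,-0.0014,0.006,0.013,-0.001,-0.001,0.05],
    [0.0002,-0.0014,0.006,0.013,-0.001,-0.001,0.05]
  ]
}}

```text
clock: 26.9
position: [528.8, -69.8, 32.0]
ee_rot: [0.524, -0.477, 0.473, -0.523]
contact_force: [-11.5, 2.8, 5.8]
gripper_width: 50.0
```

>>> {"api": "play_rows", "payload": {
  "series": [
    [0,0,0.002,0,0,0,0.05],
    [0,0,0,0,0,0,0.05],
    [0,0,-0.003,0,0,0,0.05],
    [0,0,-0.005,0,0,0,0.05],
    [0,0,-0.008,0,0,0,0.05],
    [0,-0.01,-0.008,0,0,0,0.05],
    [0,-0.02,0,0,0,0,0.05],
    [0,-0.03,0,0,0,0,0.05],
    [0,-0.03,0,0,0,0,0.05],
    [0,0,0,0,0,0,0.05]
  ]
}}

```text
clock: 27.9
position: [506.5, -72.7, 128.4]
ee_rot: [-0.523, 0.474, -0.475, 0.525]
contact_force: [0.8, 0.0, 0.1]
gripper_width: 49.7
```

>>> {"api": "play_rows", "payload": {
  "series": [
    [0,-0.03,-0.01,0,0,0,0.05],
    [0,-0.03,-0.01,0,0,0,0.05],
    [0,-0.02,-0.01,0,0,0,0.05],
    [0,0,0,0,0,0,0.05]
  ]
}}

```text
clock: 28.3
position: [473.8, -76.1, 212.7]
ee_rot: [-0.521, 0.474, -0.476, 0.526]
contact_force: [1.0, 0.5, 0.2]
gripper_width: 50.2
```

```bash
python3 -c "
from h import *
from bench import *
st()
d=get_image('wrist');np.save('pics/w5.npy',d,allow_pickle=True)
im=cv2.resize(cv2.cvtColor(d['color'],cv2.COLOR_RGB2BGR),(768,576))
cv2.imwrite('pics/w5.png',im)"
```

```text
28.3 [473.8 -76.1 212.7] F [1.  0.5 0.2] jig [[-109.7  -67.7]] yaw 95.59 tooly [ 0.0078  0.0026 -1.    ]
```

View pics/w5.png

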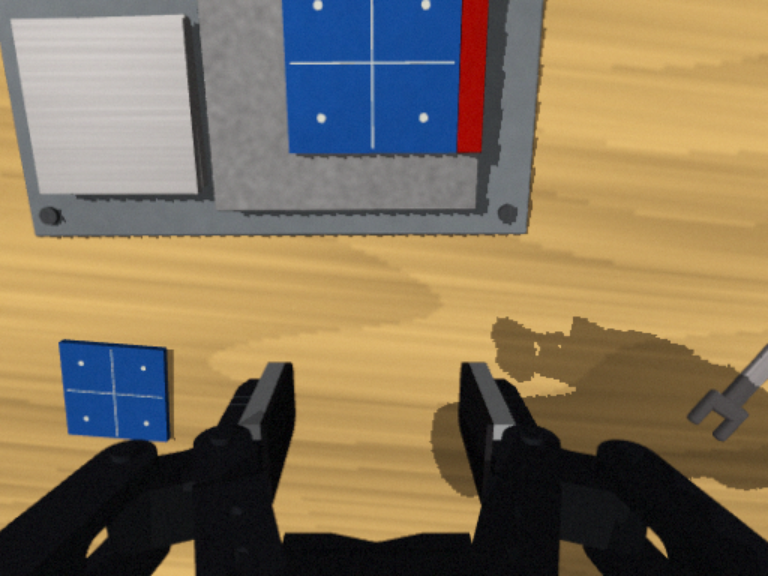

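The plate lies along the red stop (column 459), and its -x edge (row 153) lines up with the stop's end, as it should when seated. I'll take one closer look over the corner.

>>> {"api": "play_rows", "payload": {
  "series": [
    [-0.005,0,-0.01,0,0,0,0.05],
    [-0.006,0,0.02,0,0,0,0.05],
    [-0.006,0,0.02,0,0,0,0.05],
    [0,0,0.02,0,0,0,0.05],
    [0,0,0.02,0,0,0,0.05],
    [0,0,0.02,0,0,0,0.05],
    [0,0,0.02,0,0,0,0.05],
    [0,0,0,0,0,0,0.05],
    [0,0,0,0,0,0,0.05]
  ]
}}

```text
clock: 29.25
position: [573.9, -45.7, 196.2]
ee_rot: [0.528, -0.482, 0.47, -0.519]
contact_force: [-0.6, 1.0, -0.4]
gripper_width: 49.7
```

```bash
python3 -c "
from h import *
from bench import *
st()
d=get_image('wrist');np.save('pics/w6.npy',d,allow_pickle=True)
im=cv2.cvtColor(d['color'],cv2.COLOR_RGB2BGR)
J=np.array([[-45,-115,40.5],[55,-115,40.5],[55,-15,40.5],[-45,-15,40.5]])
q=w2pix(d,jig2w(JP,J));c=q.mean(0);print(q.round(1))
x0,y0=np.clip((c-[100,75]).astype(int),0,[312,234]);print(x0,y0)
cv2.imwrite('pics/w6.png',cv2.resize(im[y0:y0+150,x0:x0+200],None,fx=4,fy=4,interpolation=cv2.INTER_NEAREST))
m=mask(d,'blue');n,l,s,_=cv2.connectedComponentsWithStats(m);i=1+s[1:,4].argmax()
w=w2j(pix2w(d,np.argwhere(l==i)[:,::-1].astype(float),40.5)).astype(np.float32);print(cv2.minAreaRect(w))"
```

```text
29.25 [573.9 -45.7 196.2] F [-0.6  1.  -0.4] jig [[ -7.1 -47.5]] yaw 95.46 tooly [-0.0215  0.0019 -0.9998]
[[324.5 210.7]
 [331.7  99.6]
 [212.9 100.1]
 [217.1 211.1]]
171 80
((4.956836700439453, -64.80488586425781), (99.51008605957031, 100.01673126220703), 0.26384642720222473)
```

View pics/w6.png

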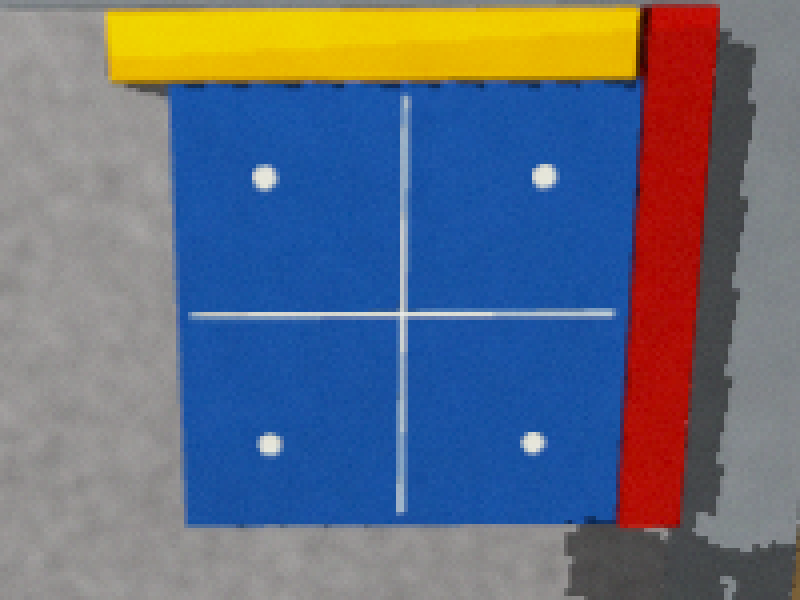

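The plate is flush against the yellow fence (crop row 82) and the red stop (columns 640 to 618) with no visible gap. Its fitted centre is jig (5.0, -64.8) against the target (5, -65). The robot is clear, so I'm handing in.

```bash
python3 -c "
from bench import *
print(job_done())"
```

```text
the job is handed in; nothing more can be done
None
```

I slid the blue plate off the stack onto the bed without lifting it, pressed it against the red stop and then the yellow fence, and handed the job in at about 29 s.

**Pushes:** Against the red stop I held about 11–12.5 N horizontally for roughly 1.4 s. Against the yellow fence it was about 10.5–12.5 N horizontally for roughly 1.5 s. The highest reading was about 14 N in total, counting up to 7 N upward on the tool. I only sampled force between moves, so brief peaks were not checked.

**Final position:** The last wrist picture shows the plate flat against both bars with no visible gap. Its fitted centre is jig (4.96, -64.8) mm against the seat at (5, -65). The fitted yaw is 0.26°, which is within how well I could fit the jig.

**What went less cleanly:** During the fence slide the plate stuck briefly, then moved about 10 mm in 0.4 s. Readings before and after stayed below 6 N. The bare plates and the other things looked undisturbed in the pictures, but I did not measure them.

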